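Carry a row of steel parts over to the inspection rack in order

ROBOT

A 7-joint arm with a two-finger parallel gripper is mounted at the origin on the work surface. World frame = base frame: x ahead of the robot, y to its left, z up, the work surface at z = 0. Lengths are in m, angles in rad, forces in N, time in s.
With the tool pointing down it reaches from about 0.4 to 0.875 m from the base axis. Payload 19.3 kg.
Tool frame: the origin (TCP) lies on the centre line of the jaws, within the pads' length; the fingertips stand 8 mm ahead of it and the grasp point (between the pads) lies 11 mm behind it; z points along the fingers, y is the line along which they close (so a half turn about z gives the same grasp; the last joint's range is limited). The gripper opens to 85 mm and grips with 20 to 120 N. Pads are 22 mm wide; open, the fingers measure 114 mm over their backs; the gripper's body (76 mm by 85 mm) begins 54 mm behind the grasp point. The pads swing forward as they close: fully open they stand 13 mm farther back than shut.
Start: joints at [-1.212, 0.521, -0.036, 1.599, 0.021, 1.021, -0.113], TCP at [0.26, 0.568, 0.239] pointing down, gripper open.
Joint ranges: [-2.91, 2.91], [-0.3, 2.13], [-1.5, 1.42], [0.17, 2.43], [-1.26, 4.41], [0.16, 1.93], [-2.52, 2.52]. Speed limits (rad/s): [1.89, 1.89, 2.39, 2.39, 3.01, 3.01, 3.01].

INTERFACE

Orientations are given as [roll, pitch, yaw] about the fixed x, y, z axes, in that order (R = Rz(yaw) Ry(pitch) Rx(roll)).
In Python, from workcell import status, grab_frame, camera_params, bot, search_frame, silhouettes gives the robot as it stands.
- The arm moves only by the shell command python3 -m creep 'ROWS' [FORCE]. ROWS is JSON, a list of rows, each a list of 5 numbers: the shift along the tool's x, y, z in units of 60 mm (1.0 is 60 mm), then the turn about the tool's z in units of 8 degrees (1.0 is 8 degrees), then the opening, from 0 (shut) to 1 (fully open). In form: [[x, y, z, twist, hand], ...]. A call has 1 to 5 rows; each row is the pose to reach, as a shift and turn from the pose commanded when the call began, along the tool's axes at that moment; what a row does not reach only later rows make up. A row lasts 1/8 s, in which the tool goes at most 62.5 mm and 10.7 degrees, less where a joint would pass 70% of its speed; a pose out of reach is approached as far as the arm can. A call with a gripper value outside its range is refused whole. The fingers move at their own pace and stop on an object; FORCE is the grip in N (left out, the last holds). Time passes only in rows, so rows that repeat a pose let the fingers close. It gives the time, the measured TCP pose, the force, the opening and the grip force at its end, in the units of the state.
- status.observe(): the state, without advancing time (a new reading comes with each control period).
- grab_frame(name): name is "scene" or "top" or "wrist"; returns the picture (400x640x3 uint8, blue, green, red); there is no depth.
- camera_params(name): a dict with "K" (3x3 intrinsics, pixels), "rvec" (rotation vector, rad) and "tvec" (3), from world to camera coordinates, as OpenCV has them; the wrist camera has in their place "tool_from_camera" (4x4, takes a point from camera to tool coordinates, whose origin is the TCP and whose axes are the flange's). Camera axes: x right, y down, z forward; pixel columns grow to the right and rows downward; lengths in m; the calibration is good to about 2 mm. A picture is of the moment at which its call begins: read the wrist's pose just before it. camera_params takes no time and is no camera call.
- bot.job_done(): hands the job in; it is judged then, once.
Trained networks look in the newest picture that a camera, given by its name, has taken for a name from the list of things; names that differ only in an ending like _2 or _b are one class to them, and where a whole thing is asked for, a point or a joint stands for the part that bears it (a point fixed in the world has none). Each returns a list of dicts, best first, with "p" (0 to 1); they miss things now and then, are a little off and sometimes report something else, mostly with a low value. They report only what shows in the picture. A call takes as long as a camera call.
- search_frame(camera, name): "extent" ([left, top, right, bottom] as shares, 0 to 1, of the picture: columns of its width, rows of its height, round what is visible of it).
- silhouettes(camera, name): "mask" (400x640 bool, what is visible of it) and "extent" ([left, top, right, bottom] as shares, 0 to 1, of the picture: columns of its width, rows of its height, round what is visible of it).
The state is a dict: "clock": time; "qpos": joint angles; "qd": joint speeds; "joint_efforts": joint torques, N m; "position": TCP position; "tool_rot": TCP orientation; "force": force on the tool from outside, world axes, zero at the start; "moment": the same for the moment, N m; "grip_width": finger opening in m; "finger_force": force on a finger pad.
Only numpy, scipy, OpenCV 4.12 (cv2) and the standard library are available. Lean on these libraries where they do the work, as an engineer would, in place of code of your own. Each camera call takes 0.05 s, during which the arm holds its last target. There are 200 camera calls.

TASK

Move the four steel parts from the blue trays to the seats of the aluminium inspection rack, keeping the order of the row with its first part beside the rack's upright post: the part now nearest the robot goes in the seat beside the post, the next one along the row in the next seat, and so on, so the part now farthest from the robot ends in the seat farthest from the post. Stand every part upright, centred on its dark seat, and let go of it.

Things in the scene. Friction and masses are not known exactly. Their poses are not given: they have to be found in the camera images.
- bush: flanged guide bush of bright steel: a flange 46 mm in diameter and 10 mm high at the bottom, on it a sleeve 34 mm in diameter, 52 mm high over all, with a dark round bore mark in its top; about 0.35 kg. Origin: centre of its underside; z is its upright axis, pointing up at the start. Grip it across the sleeve.
- collar: plain open steel ring, 46 mm outside and 28 mm bore diameter, 32 mm high; about 0.26 kg. Origin: centre of its underside; z is its upright axis, pointing up at the start.
- piston: steel piston: a body 38 mm in diameter and 38 mm high, with a stem 20 mm in diameter on top of it, 64 mm high over all; about 0.36 kg. Origin: centre of its underside; z is its upright axis, pointing up at the start.
- block: square steel block, 40 x 40 mm and 30 mm high, with a small round hole mark in its top; about 0.33 kg. Origin: centre of its underside; z is its upright axis, pointing up at the start. Its x and y axes are square to its side faces; it starts turned by up to 0.25 rad in its tray.
- tray_bush: fixed square blue tray, 66 x 66 x 8 mm, walls 3 mm and floor 4 mm thick, in which the bush stands at the start. Origin: centre of its underside; the part stands 4 mm above it. The trays lie on a 12 mm thick blue beam, in a straight row along their common x axis (+x away from the robot), 72 mm apart; their order varies.
- tray_collar: fixed square blue tray, 66 x 66 x 8 mm, walls 3 mm and floor 4 mm thick, in which the collar stands at the start. Origin: centre of its underside; the part stands 4 mm above it. The trays lie on a 12 mm thick blue beam, in a straight row along their common x axis (+x away from the robot), 72 mm apart; their order varies.
- tray_piston: fixed square blue tray, 66 x 66 x 8 mm, walls 3 mm and floor 4 mm thick, in which the piston stands at the start. Origin: centre of its underside; the part stands 4 mm above it. The trays lie on a 12 mm thick blue beam, in a straight row along their common x axis (+x away from the robot), 72 mm apart; their order varies.
- tray_block: fixed square blue tray, 66 x 66 x 8 mm, walls 3 mm and floor 4 mm thick, in which the block stands at the start. Origin: centre of its underside; the part stands 4 mm above it. The trays lie on a 12 mm thick blue beam, in a straight row along their common x axis (+x away from the robot), 72 mm apart; their order varies.
- rack: fixed aluminium plate 376 (x) x 84 x 12 mm on the table. Origin: centre of underside; x runs lengthwise, away from the robot. Four seats at x = -108, -36, 36, 108 mm, y = 0: dark discs 58 mm wide, on which parts stand 12 mm above the origin. Steel ribs 4 mm thick, 70 mm long, 10 mm high cross the plate between and outside the seats (x = -144, -72, 0, 72, 144 mm).
- post: fixed upright steel post, 20 mm in diameter and 50 mm high on a dark foot, standing on one end of the rack's plate, 168 mm from the rack's origin along its x axis; at which end varies (the other end carries only a flat dark strip, 10 x 60 mm and 3 mm high, across the plate). Origin: centre of its underside.

How it is judged:
At the end, for the whole second after the job is handed in: Each part stands upright (within 0.1 rad) on its seat's face (within 3 mm), centred within 12 mm along and across the rack; counted from the post, the parts follow the order of their trays from the robot outwards; all released and at rest (((x of each of tray_collar, tray_piston, tray_block in the frame of tray_bush above -0.036 m and x of post in the frame of rack below 0 m and x of bush in the frame of rack between -0.12 and -0.096 m) or (x of each of tray_collar, tray_piston, tray_block in the frame of tray_bush above -0.036 m and x of post in the frame of rack above 0 m and x of bush in the frame of rack between 0.096 and 0.12 m) or (x of any of tray_collar, tray_piston, tray_block in the frame of tray_bush below -0.036 m and x of each of tray_collar, tray_piston, tray_block in the frame of tray_bush above -0.108 m and x of post in the frame of rack below 0 m and x of bush in the frame of rack between -0.048 and -0.024 m) or (x of any of tray_collar, tray_piston, tray_block in the frame of tray_bush below -0.036 m and x of each of tray_collar, tray_piston, tray_block in the frame of tray_bush above -0.108 m and x of post in the frame of rack above 0 m and x of bush in the frame of rack between 0.024 and 0.048 m) or (x of any of tray_collar, tray_piston, tray_block in the frame of tray_bush below -0.108 m and x of each of tray_collar, tray_piston, tray_block in the frame of tray_bush above -0.18 m and x of post in the frame of rack below 0 m and x of bush in the frame of rack between 0.024 and 0.048 m) or (x of any of tray_collar, tray_piston, tray_block in the frame of tray_bush below -0.108 m and x of each of tray_collar, tray_piston, tray_block in the frame of tray_bush above -0.18 m and x of post in the frame of rack above 0 m and x of bush in the frame of rack between -0.048 and -0.024 m) or (x of any of tray_collar, tray_piston, tray_block in the frame of tray_bush below -0.18 m and x of post in the frame of rack below 0 m and x of bush in the frame of rack between 0.096 and 0.12 m) or (x of any of tray_collar, tray_piston, tray_block in the frame of tray_bush below -0.18 m and x of post in the frame of rack above 0 m and x of bush in the frame of rack between -0.12 and -0.096 m)) and y of bush in the frame of rack between -0.012 and 0.012 m and z of bush in the frame of rack between 0.009 and 0.015 m and angle between each of bush, collar, piston, block's own z axis and vertical below 0.1 rad and linear speed of each of bush, collar, piston, block below 0.02 m/s and angular speed of each of bush, collar, piston, block below 0.2 rad/s and contact force between each of bush, collar, piston, block and the fingers below 0.1 N and ((x of each of tray_bush, tray_piston, tray_block in the frame of tray_collar above -0.036 m and x of post in the frame of rack below 0 m and x of collar in the frame of rack between -0.12 and -0.096 m) or (x of each of tray_bush, tray_piston, tray_block in the frame of tray_collar above -0.036 m and x of post in the frame of rack above 0 m and x of collar in the frame of rack between 0.096 and 0.12 m) or (x of any of tray_bush, tray_piston, tray_block in the frame of tray_collar below -0.036 m and x of each of tray_bush, tray_piston, tray_block in the frame of tray_collar above -0.108 m and x of post in the frame of rack below 0 m and x of collar in the frame of rack between -0.048 and -0.024 m) or (x of any of tray_bush, tray_piston, tray_block in the frame of tray_collar below -0.036 m and x of each of tray_bush, tray_piston, tray_block in the frame of tray_collar above -0.108 m and x of post in the frame of rack above 0 m and x of collar in the frame of rack between 0.024 and 0.048 m) or (x of any of tray_bush, tray_piston, tray_block in the frame of tray_collar below -0.108 m and x of each of tray_bush, tray_piston, tray_block in the frame of tray_collar above -0.18 m and x of post in the frame of rack below 0 m and x of collar in the frame of rack between 0.024 and 0.048 m) or (x of any of tray_bush, tray_piston, tray_block in the frame of tray_collar below -0.108 m and x of each of tray_bush, tray_piston, tray_block in the frame of tray_collar above -0.18 m and x of post in the frame of rack above 0 m and x of collar in the frame of rack between -0.048 and -0.024 m) or (x of any of tray_bush, tray_piston, tray_block in the frame of tray_collar below -0.18 m and x of post in the frame of rack below 0 m and x of collar in the frame of rack between 0.096 and 0.12 m) or (x of any of tray_bush, tray_piston, tray_block in the frame of tray_collar below -0.18 m and x of post in the frame of rack above 0 m and x of collar in the frame of rack between -0.12 and -0.096 m)) and y of collar in the frame of rack between -0.012 and 0.012 m and z of collar in the frame of rack between 0.009 and 0.015 m and ((x of each of tray_bush, tray_collar, tray_block in the frame of tray_piston above -0.036 m and x of post in the frame of rack below 0 m and x of piston in the frame of rack between -0.12 and -0.096 m) or (x of each of tray_bush, tray_collar, tray_block in the frame of tray_piston above -0.036 m and x of post in the frame of rack above 0 m and x of piston in the frame of rack between 0.096 and 0.12 m) or (x of any of tray_bush, tray_collar, tray_block in the frame of tray_piston below -0.036 m and x of each of tray_bush, tray_collar, tray_block in the frame of tray_piston above -0.108 m and x of post in the frame of rack below 0 m and x of piston in the frame of rack between -0.048 and -0.024 m) or (x of any of tray_bush, tray_collar, tray_block in the frame of tray_piston below -0.036 m and x of each of tray_bush, tray_collar, tray_block in the frame of tray_piston above -0.108 m and x of post in the frame of rack above 0 m and x of piston in the frame of rack between 0.024 and 0.048 m) or (x of any of tray_bush, tray_collar, tray_block in the frame of tray_piston below -0.108 m and x of each of tray_bush, tray_collar, tray_block in the frame of tray_piston above -0.18 m and x of post in the frame of rack below 0 m and x of piston in the frame of rack between 0.024 and 0.048 m) or (x of any of tray_bush, tray_collar, tray_block in the frame of tray_piston below -0.108 m and x of each of tray_bush, tray_collar, tray_block in the frame of tray_piston above -0.18 m and x of post in the frame of rack above 0 m and x of piston in the frame of rack between -0.048 and -0.024 m) or (x of any of tray_bush, tray_collar, tray_block in the frame of tray_piston below -0.18 m and x of post in the frame of rack below 0 m and x of piston in the frame of rack between 0.096 and 0.12 m) or (x of any of tray_bush, tray_collar, tray_block in the frame of tray_piston below -0.18 m and x of post in the frame of rack above 0 m and x of piston in the frame of rack between -0.12 and -0.096 m)) and y of piston in the frame of rack between -0.012 and 0.012 m and z of piston in the frame of rack between 0.009 and 0.015 m and ((x of each of tray_bush, tray_collar, tray_piston in the frame of tray_block above -0.036 m and x of post in the frame of rack below 0 m and x of block in the frame of rack between -0.12 and -0.096 m) or (x of each of tray_bush, tray_collar, tray_piston in the frame of tray_block above -0.036 m and x of post in the frame of rack above 0 m and x of block in the frame of rack between 0.096 and 0.12 m) or (x of any of tray_bush, tray_collar, tray_piston in the frame of tray_block below -0.036 m and x of each of tray_bush, tray_collar, tray_piston in the frame of tray_block above -0.108 m and x of post in the frame of rack below 0 m and x of block in the frame of rack between -0.048 and -0.024 m) or (x of any of tray_bush, tray_collar, tray_piston in the frame of tray_block below -0.036 m and x of each of tray_bush, tray_collar, tray_piston in the frame of tray_block above -0.108 m and x of post in the frame of rack above 0 m and x of block in the frame of rack between 0.024 and 0.048 m) or (x of any of tray_bush, tray_collar, tray_piston in the frame of tray_block below -0.108 m and x of each of tray_bush, tray_collar, tray_piston in the frame of tray_block above -0.18 m and x of post in the frame of rack below 0 m and x of block in the frame of rack between 0.024 and 0.048 m) or (x of any of tray_bush, tray_collar, tray_piston in the frame of tray_block below -0.108 m and x of each of tray_bush, tray_collar, tray_piston in the frame of tray_block above -0.18 m and x of post in the frame of rack above 0 m and x of block in the frame of rack between -0.048 and -0.024 m) or (x of any of tray_bush, tray_collar, tray_piston in the frame of tray_block below -0.18 m and x of post in the frame of rack below 0 m and x of block in the frame of rack between 0.096 and 0.12 m) or (x of any of tray_bush, tray_collar, tray_piston in the frame of tray_block below -0.18 m and x of post in the frame of rack above 0 m and x of block in the frame of rack between -0.12 and -0.096 m)) and y of block in the frame of rack between -0.012 and 0.012 m and z of block in the frame of rack between 0.009 and 0.015 m); the robot touches nothing.
It also fails if it takes over 112 s, if anything falls off the work surface, if the arm or the gripper's body presses on something with over 40 N, if the wrist force passes 120 N, or if a joint passes its speed limit or range.

## Working session

There is one attempt and no reset: what is moved stays moved. The work goes in short steps, Python scripts to look and compute and a shell command to move; the robot and the scene stay as the last step left them, time stands still between calls to the robot, and variables do not carry over. Pictures are saved under pics/ and viewed, at most 14 in all, crops included, and the job is handed in when it is done.

```bash
mkdir -p pics; ls; python3 - <<'E'
from workcell import status, grab_frame, camera_params
import cv2
s=status.observe(); print({k:s[k] for k in('clock','position','tool_rot','grip_width')})
for n in('top','scene'): cv2.imwrite(f'pics/{n}0.png',grab_frame(n))
for n in('top','scene','wrist'): print(n,camera_params(n))
E
```

```text
pics
{'clock': 0.0, 'position': array([0.25976488, 0.56808961, 0.2386982 ]), 'tool_rot': array([-3.14041818e+00,  6.78488713e-05,  2.71272786e+00]), 'grip_width': 0.08545795444246425}
top {'K': array([[461.3249616 ,   0.        , 323.10144887],
       [  0.        , 461.3249616 , 193.57920867],
       [  0.        ,   0.        ,   1.        ]]), 'rvec': array([ 2.14422808, -2.16096476,  0.11735542]), 'tvec': array([-0.00955341,  0.52880495,  0.9141191 ])}
scene {'K': array([[457.05732188,   0.        , 324.05431349],
       [  0.        , 457.05732188, 204.34271424],
       [  0.        ,   0.        ,   1.        ]]), 'rvec': array([ 1.98950919,  0.72662395, -0.40396084]), 'tvec': array([-0.41239353, -0.13638557,  1.18806482])}
wrist {'K': array([[359.32559421,   0.        , 319.09729472],
       [  0.        , 359.32559421, 196.12372986],
       [  0.        ,   0.        ,   1.        ]]), 'tool_from_camera': array([[-9.98419435e-04, -9.46468600e-01, -3.22794351e-01,
         8.30168848e-02],
       [ 9.99999466e-01, -8.58859894e-04, -5.74777656e-04,
        -5.37859118e-05],
       [ 2.66773882e-04, -3.22794752e-01,  9.46468952e-01,
        -1.34946227e-01],
       [ 0.00000000e+00,  0.00000000e+00,  0.00000000e+00,
         1.00000000e+00]])}
```

View pics/top0.png

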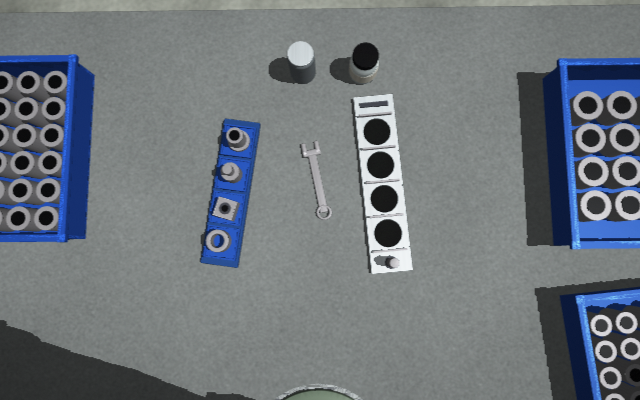

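View pics/scene0.png

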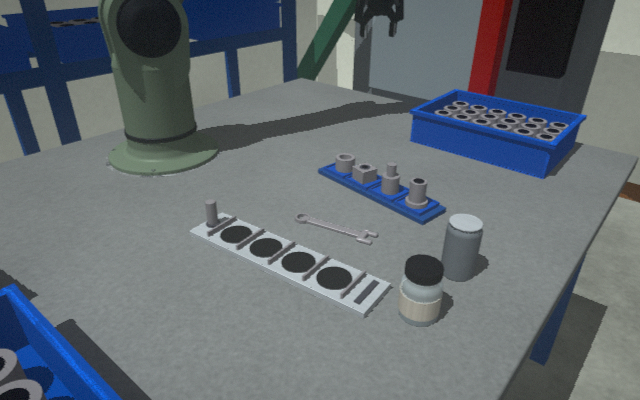

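```bash
cat > h.py <<'E'
import numpy as np, cv2
from workcell import status, grab_frame, camera_params, search_frame, silhouettes
from scipy.spatial.transform import Rotation as Ro
def cam(n, s=None):
    p=camera_params(n)
    if n=='wrist':
        s=s or status.observe()
        T=np.array(p['tool_from_camera']); R=Ro.from_euler('xyz',s['tool_rot']).as_matrix()
        return p['K'],R@T[:3,:3],R@T[:3,3]+s['position']   # cam->world
    R=cv2.Rodrigues(p['rvec'])[0]
    return p['K'],R.T,-R.T@p['tvec']
def back(c,uv,z):
    K,R,t=c; uv=np.atleast_2d(uv).astype(float)
    d=(R@np.linalg.inv(K)@np.c_[uv,np.ones(len(uv))].T).T
    return t+d*((z-t[2])/d[:,2])[:,None]
def proj(c,P):
    K,R,t=c; q=(K@R.T@(np.atleast_2d(P)-t).T).T
    return q[:,:2]/q[:,2:]
def px(e): return np.array(e)*[640,400,640,400]
E
python3 - <<'E'
from h import *
c=cam('top'); grab_frame('top')
for n,z in dict(bush=.068,collar=.048,piston=.08,block=.046,tray_bush=.02,tray_collar=.02,tray_piston=.02,tray_block=.02,rack=.012,post=.062).items():
    for d in silhouettes('top',n)[:2]:
        m=d['mask'].astype(np.uint8); ys,xs=np.nonzero(m)
        (ctr,sz,a)=cv2.minAreaRect(np.c_[xs,ys].astype(np.float32))
        print(n,round(d['p'],2),px(d['extent']).round(),'rect',np.round(ctr,1),np.round(sz,1),round(a,1),'xy',back(c,[ctr],z)[0].round(4), 'mean', back(c,[[xs.mean(),ys.mean()]],z)[0][:2].round(4))
E
```

```text
bush 0.74 [207. 188. 245. 227.] rect [227.1 207.7] [31.4 31.8] 8.7 xy [0.4979 0.1753 0.068 ] mean [0.4991 0.1735]
bush 0.62 [227. 126. 252. 152.] rect [237.5 138.5] [25.5 21.2] 45.0 xy [0.6372 0.1569 0.068 ] mean [0.6371 0.1562]
collar 0.81 [203. 232. 230. 250.] rect [218. 240.] [22. 24.] 90.0 xy [0.4351 0.1968 0.048 ] mean [0.4343 0.1966]
piston 0.67 [222. 162. 242. 181.] rect [231.3 172.3] [20.5 17. ] 45.0 xy [0.5666 0.1658 0.08  ] mean [0.5669 0.1656]
block 0.82 [214. 195. 243. 220.] rect [226.3 208.1] [23.4 20.2] 18.4 xy [0.4992 0.1818 0.046 ] mean [0.4994 0.1818]
tray_bush 0.62 [221. 126. 254. 159.] rect [237.8 140.6] [32.5 32.7] 7.1 xy [0.6445 0.1659 0.02  ] mean [0.6412 0.1653]
tray_bush 0.62 [205. 227. 232. 249.] rect [218.5 240. ] [22. 25.] 90.0 xy [0.4358 0.2025 0.02  ] mean [0.4351 0.2027]
tray_collar 0.86 [209. 224. 239. 256.] rect [221.9 242.4] [32.7 32.4] 9.5 xy [0.4308 0.1955 0.02  ] mean [0.4275 0.1918]
tray_piston 0.96 [213. 158. 250. 194.] rect [232.9 173.6] [32.6 32.5] 8.7 xy [0.5741 0.1752 0.02  ] mean [0.572 0.174]
tray_block 0.96 [208. 189. 247. 228.] rect [227.7 207.7] [31.8 31.7] 8.1 xy [0.5024 0.1847 0.02  ] mean [0.5046 0.1813]
rack 0.76 [354.  92. 411. 274.] rect [382.7 183.3] [177.5  41.2] 84.0 xy [ 0.5518 -0.1386  0.012 ] mean [ 0.5492 -0.1379]
post 0.63 [385. 258. 399. 266.] rect [392. 262.] [10. 12.] 90.0 xy [ 0.3897 -0.1472  0.062 ] mean [ 0.3899 -0.1474]
```

The row from the robot outwards is collar (218,240), block (226,208), piston (231,172), bush (237,138). The post is at the rack's near end (392,262), and the seat discs are at about (388,233), (384,198), (380,165) and (377,131).

```bash
cat >> h.py <<'E'
def go(x,y,z,yaw,s=None):
    "shift in tool axes (units) and twist units to reach a world pose"
    s=s or status.observe(); R=Ro.from_euler('xyz',s['tool_rot']).as_matrix()
    d=R.T@(np.array([x,y,z])-s['position'])/.06
    w=(yaw-s['tool_rot'][2]+np.pi/2)%np.pi-np.pi/2
    return d.round(2), round(-np.degrees(w)/8,2)
E
python3 - <<'E'
from h import *
c=cam('top'); im=grab_frame('top')
# seats: dark discs in the rack region
m=np.zeros(im.shape[:2],np.uint8); m[90:275,350:415]=1
d=((im.max(2)<50)&(m>0)).astype(np.uint8)
n,l,st,ct=cv2.connectedComponentsWithStats(d)
S=np.array([ct[i] for i in range(1,n) if st[i][4]>300]); S=S[np.argsort(-S[:,1])]
W=back(c,S,.012); print(S.round(1),W.round(4)); 
v=W[3]-W[0]; print('len',np.linalg.norm(v),'rack ang',np.arctan2(v[1],v[0]))
T=np.array([[.4308,.1955],[.5024,.1847],[.5741,.1752],[.6445,.1659]]);v=T[3]-T[0];print('tray ang',np.arctan2(v[1],v[0]))
# block top orientation
b=silhouettes('top','block')[0]['mask'].astype(np.uint8)
print(go(.5,.18,.2,np.pi-.138))
E
```

```text
[[387.5 232.8]
 [383.8 198.4]
 [380.1 164.6]
 [376.4 131.3]] [[ 0.4482 -0.1462  0.012 ]
 [ 0.52   -0.1401  0.012 ]
 [ 0.5916 -0.1339  0.012 ]
 [ 0.6636 -0.1278  0.012 ]]
len 0.21619375303284394 rack ang 0.08536188427681721
tray ang -0.13763618232356853
(array([-6.33, -4.22,  0.65]), np.float64(-2.08))
```

```bash
python3 -m creep '[[-6.6,-4.1,0.3,-2.08,1],[-6.6,-4.1,0.3,-2.08,1],[-6.6,-4.1,0.3,-2.08,1],[-6.6,-4.1,0.3,-2.08,1],[-6.6,-4.1,0.3,-2.08,1]]' 50; python3 - <<'E'
from h import *
s=status.observe(); print(s['position'],s['tool_rot'],np.abs(s['qd']).max(), go(.52,.18,.22,np.pi-.138))
E
```

```text
clock: 1.38
position: [0.4336, 0.3065, 0.2274]
tool_rot: [3.141, 0.0, 3.003]
force: [1.4, 0.1, -0.0]
grip_width: 0.0857
finger_force: 0.0
[0.43358402 0.30649828 0.22743435] [3.14114015e+00 4.54553135e-04 3.00322365e+00] 0.9793606702909817 (array([-1.72, -1.89,  0.12]), np.float64(-0.0))
```

```bash
python3 -m creep '[[-1.4,-1.6,0.1,0,1],[-1.4,-1.6,0.1,0,1],[-1.4,-1.6,0.1,0,1],[-1.4,-1.6,0.1,0,1],[-1.4,-1.6,0.1,0,1]]'; python3 - <<'E'
from h import *
s=status.observe(); c=cam('wrist',s); im=grab_frame('wrist'); cv2.imwrite('pics/w1.png',im)
print(s['position'],s['tool_rot'],np.abs(s['qd']).max())
for n,z in dict(bush=.068,collar=.048,piston=.08,block=.046,tray_bush=.02,tray_collar=.02,tray_piston=.02,tray_block=.02).items():
    for d in silhouettes('wrist',n)[:2]:
        m=d['mask'].astype(np.uint8); ys,xs=np.nonzero(m)
        (ctr,sz,a)=cv2.minAreaRect(np.c_[xs,ys].astype(np.float32))
        print(n,round(d['p'],2),px(d['extent']).round(),'rect',np.round(ctr,1),np.round(sz,1),round(a,1),'xy',back(c,[ctr],z)[0].round(4))
E
```

```text
clock: 2.0
position: [0.502, 0.2028, 0.2213]
tool_rot: [3.141, -0.0, 3.005]
force: [0.1, 0.1, 0.7]
grip_width: 0.0853
finger_force: 0.0
[0.50197126 0.20281081 0.22130637] [ 3.14122155e+00 -1.91892388e-04  3.00507681e+00] 0.005665798148672581
bush 0.79 [280. 277. 323. 339.] rect [302.5 307.5] [61. 41.] 90.0 xy [0.6253 0.1697 0.068 ]
collar 0.72 [279.  65. 336. 124.] rect [305.   93.5] [55. 54.] 90.0 xy [0.4335 0.2003 0.048 ]
piston 0.75 [284. 215. 322. 274.] rect [301.5 246. ] [56. 39.] 90.0 xy [0.5554 0.1801 0.08  ]
piston 0.24 [268. 131. 338. 202.] rect [303.  165.5] [67. 70.] 90.0 xy [0.4859 0.192  0.08  ]
block 0.93 [278. 139. 327. 196.] rect [300.6 167.4] [45.2 49.3] 8.7 xy [0.4955 0.1869 0.046 ]
tray_bush 0.73 [274. 269. 335. 321.] rect [304.2 292.5] [61.4 54.3] 1.2 xy [0.6408 0.167  0.02  ]
tray_collar 0.95 [262.  47. 340. 128.] rect [302.   87.8] [75.1 76.8] 0.9 xy [0.4295 0.1972 0.02  ]
tray_piston 0.76 [272. 202. 338. 266.] rect [303.5 233. ] [62. 65.] 90.0 xy [0.5706 0.177  0.02  ]
tray_piston 0.25 [284. 217. 323. 275.] rect [301.5 246. ] [56. 39.] 90.0 xy [0.5849 0.1727 0.02  ]
tray_block 0.6 [  0. 136. 107. 359.] rect [ 19.8 257.1] [235.7  79. ] 63.1 xy [ 0.5571 -0.122   0.02  ]
tray_block 0.58 [271. 132. 338. 202.] rect [303.5 165.5] [69. 71.] 90.0 xy [0.5004 0.1877 0.02  ]
```

View pics/w1.png

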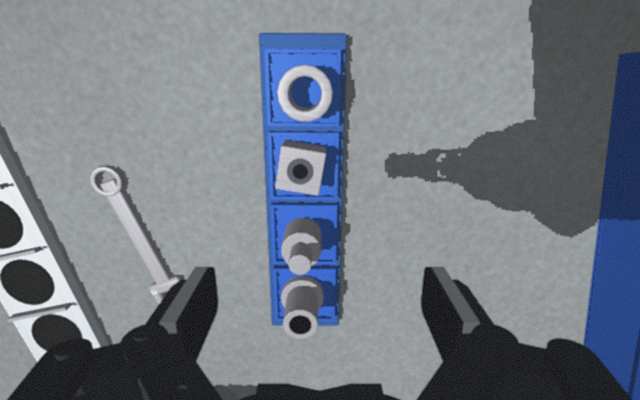

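The picture shows the row of parts down its middle. The top centres are collar (305,93), block hole (300,171), piston stem (300,265) and bush bore (300,323), and the block is slightly turned.

```bash
python3 - <<'E'
from h import *
s=status.observe(); c=cam('wrist',s); im=cv2.imread('pics/w1.png')
for n,p,z in(('collar',(305,93),.048),('block',(300,171),.046),('piston',(300,265),.08),('bush',(300,323),.068)): print(n,back(c,[p],z)[0].round(4))
g=im.min(2); m=((g>150)).astype(np.uint8); m[:135]=0;m[200:]=0;m[:,:270]=0;m[:,335:]=0
cn=max(cv2.findContours(m,0,2)[0],key=cv2.contourArea)[:,0]
W=back(c,cn,.046)[:,:2]; r=cv2.minAreaRect((W*1000).astype(np.float32)); print(r, cn.min(0),cn.max(0))
t=cam('top'); 
print('top', {n:back(t,[p],z)[0].round(4)[:2].tolist() for n,p,z in(('collar',(217,240.5),.048),('block',(225,208.5),.046),('piston',(228,169.5),.08),('bush',(235,134.5),.068))})
E
```

```text
collar [0.4336 0.1993 0.048 ]
block [0.4992 0.1847 0.046 ]
piston [0.5738 0.1747 0.08  ]
bush [0.6429 0.1632 0.068 ]
((499.06976318359375, 184.2378692626953), (39.305419921875, 39.40534210205078), 72.16976165771484) [276 146] [324 194]
top {'collar': [0.4342, 0.1988], 'block': [0.4984, 0.1844], 'piston': [0.5721, 0.1723], 'bush': [0.6454, 0.1621]}
```

```bash
cat > g.py <<'E'
import sys
from h import *
a=[float(x) for x in sys.argv[1:]]
s=status.observe(); print('pos',s['position'].round(4),'yaw',round(float(s['tool_rot'][2])%6.2832,3),'grip',round(s['grip_width'],4),'ff',np.round(s['finger_force'],1),'F',np.round(s['force'],1),'qd',np.abs(s['qd']).max().round(3),'q7',round(s['qpos'][6],2))
for i in range(0,len(a),4): print(a[i:i+4],*go(*a[i:i+4],s))
E
python3 g.py .4338 .199 .09 3.004 .4338 .199 .03 3.004
```

```text
pos [0.5025 0.2017 0.2212] yaw 3.003 grip 0.0852 ff 0.0 F [-0.5  0.4 -0.6] qd 0.004 q7 0.93
[0.4338, 0.199, 0.09, 3.004] [ 1.13 -0.2   2.19] -0.0
[0.4338, 0.199, 0.03, 3.004] [ 1.13 -0.2   3.19] -0.0
```

```bash
python3 -m creep '[[0.56,-0.1,1.0,0,1],[1.13,-0.2,1.8,0,1],[1.13,-0.2,2.19,0,1],[1.13,-0.2,2.19,0,1],[1.13,-0.2,2.19,0,1]]' | head -2; python3 g.py .4338 .199 .03 3.004
```

```text
clock: 3.08
position: [0.4346, 0.1993, 0.0908]
pos [0.4346 0.1993 0.0908] yaw 3.003 grip 0.0855 ff 0.0 F [ 0.5 -0.1 -0.2] qd 0.014 q7 0.85
[0.4338, 0.199, 0.03, 3.004] [ 0.01 -0.01  1.01] -0.01
```

```bash
python3 -m creep '[[0,0,0.6,0,1],[0,0,0.97,0,1],[0,0,0.97,0,1],[0,0,0.97,0,0],[0,0,0.97,0,0]]' 50|head -2; python3 -m creep '[[0,0,0,0,0],[0,0,0,0,0],[0,0,0,0,0],[0,0,0,0,0],[0,0,0,0,0]]'; python3 g.py .4338 .199 .09 3.004 .4482 -.1462 .09 3.227
```

```text
clock: 3.7
position: [0.4345, 0.1993, 0.0328]
clock: 4.32
position: [0.4344, 0.1994, 0.033]
tool_rot: [3.14, 0.002, 3.003]
force: [-2.1, -1.3, 20.2]
grip_width: 0.0448
finger_force: 48.0
pos [0.4344 0.1994 0.033 ] yaw 3.003 grip 0.0448 ff 48.0 F [-2.1 -1.3 20.2] qd 0.002 q7 0.84
[0.4338, 0.199, 0.09, 3.004] [ 0.01 -0.01 -0.95] -0.0
[0.4482, -0.1462, 0.09, 3.227] [-1.02 -5.67 -0.96] -1.6
```

```bash
python3 -m creep '[[0,0,-0.95,0,0],[0,0,-0.95,0,0],[-0.2,-1.9,-0.95,-0.5,0],[-0.4,-2.9,-0.95,-1,0],[-0.6,-3.8,-0.95,-1.6,0]]' |tail -2; python3 -m creep '[[-0.2,-1.0,0,0,0],[-0.2,-1.8,0,0,0],[-0.2,-1.8,0,0,0],[-0.2,-1.8,0,0,0],[-0.2,-1.8,0,0,0]]'|tail -2;  python3 g.py .4482 -.1462 .06 3.227
```

```text
grip_width: 0.0442
finger_force: 53.7
grip_width: 0.044
finger_force: 53.7
pos [ 0.4568 -0.093   0.0885] yaw 3.228 grip 0.044 ff 53.7 F [-1.  -0.3 -3.5] qd 0.004 q7 1.6
[0.4482, -0.1462, 0.06, 3.227] [ 0.22 -0.87  0.48] 0.01
```

```bash
python3 -m creep '[[0.22,-0.87,0,0,0],[0.22,-0.87,0.3,0,0],[0.22,-0.87,0.48,0,0],[0.22,-0.87,0.48,0,0],[0.22,-0.87,0.48,0,0]]' |tail -2; python3 g.py .4482 -.1462 .03 3.227
```

```text
grip_width: 0.0442
finger_force: 53.7
pos [ 0.4484 -0.1466  0.0602] yaw 3.227 grip 0.0442 ff 53.7 F [ 0.8  0.5 -2.8] qd 0.006 q7 1.7
[0.4482, -0.1462, 0.03, 3.227] [0.   0.01 0.5 ] 0.0
```

```bash
python3 - <<'E'
from h import *
s=status.observe(); c=cam('wrist',s); im=grab_frame('wrist'); 
for x in(-.108,-.036,.036,.108):
    P=np.array([.5559+x*np.cos(.0854),-.137+x*np.sin(.0854),.012]); u=proj(c,P)[0].astype(int); cv2.circle(im,tuple(int(i) for i in u),3,(0,0,255),-1)
cv2.imwrite('pics/w2.png',im)
E
```

```text
(no output)
```

View pics/w2.png

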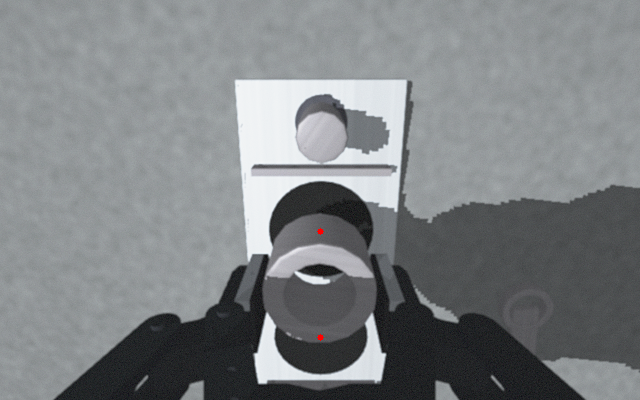

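The collar is held centred in the jaws over seat 1 (about 321,232), and the projected seat centres match the discs.

```bash
python3 -m creep '[[0,0,0.3,0,0],[0,0,0.5,0,0],[0,0,0.52,0,0],[0,0,0.52,0,0],[0,0,0.52,0,0]]' |tail -3; python3 g.py; python3 -m creep '[[0,0,0,0,0.75],[0,0,0,0,1],[0,0,0,0,1],[0,0,-0.5,0,1],[0,0,-1.2,0,1]]' |tail -3; python3 g.py .4988 .1845 .09 2.830
```

```text
force: [0.1, 0.3, -2.5]
grip_width: 0.0441
finger_force: 53.1
pos [ 0.4481 -0.1473  0.0287] yaw 3.226 grip 0.0441 ff 53.1 F [ 0.1  0.3 -2.5] qd 0.002 q7 1.68
force: [1.3, -1.0, 0.8]
grip_width: 0.0851
finger_force: 0.0
pos [ 0.4475 -0.1472  0.1009] yaw 3.226 grip 0.0851 ff 0.0 F [ 1.3 -1.   0.8] qd 0.807 q7 1.72
[0.4988, 0.1845, 0.09, 2.83] [-1.32  5.44  0.18] 2.84
```

```bash
python3 -m creep '[[-0.2,1,-0.2,0.5,1],[-0.5,2,-0.2,1.1,1],[-0.8,3,-0.2,1.7,1],[-1,4,-0.2,2.3,1],[-1.3,5,-0.2,2.84,1]]' |tail -1; python3 -m creep '[[0,0,0,0,1],[0,0,0,0,1]]' |tail -1; python3 g.py .4988 .1845 .09 2.830
```

```text
finger_force: 0.0
finger_force: 0.0
pos [0.5003 0.1576 0.1125] yaw 2.83 grip 0.0852 ff 0.0 F [ 0.2 -0.2 -0.2] qd 0.033 q7 0.82
[0.4988, 0.1845, 0.09, 2.83] [0.16 0.42 0.37] -0.0
```

```bash
python3 -m creep '[[0.16,0.42,0.37,0,1],[0.16,0.42,0.37,0,1],[0.16,0.42,0.9,0,1],[0.16,0.42,1.33,0,1],[0.16,0.42,1.33,0,1]]' |tail -1; python3 g.py .4988 .1845 .032 2.830; python3 -m creep '[[0,0,0,0,1],[0,0,0,0,0],[0,0,0,0,0],[0,0,0,0,0],[0,0,0,0,0]]' |tail -3;python3 -m creep '[[0,0,0,0,0],[0,0,0,0,0],[0,0,0,0,0]]' |tail -3; python3 g.py .52 -.1401 .09 3.227
```

```text
finger_force: 0.0
pos [0.4986 0.1829 0.032 ] yaw 2.827 grip 0.0854 ff 0.0 F [-0.4  0.2  0.8] qd 0.042 q7 0.76
[0.4988, 0.1845, 0.032, 2.83] [0.   0.03 0.  ] -0.02
force: [-2.2, -0.1, 11.8]
grip_width: 0.0391
finger_force: 50.0
force: [-3.0, -1.2, 12.5]
grip_width: 0.0393
finger_force: 50.0
pos [0.4995 0.185  0.0336] yaw 2.829 grip 0.0393 ff 50.0 F [-3.  -1.2 12.5] qd 0.001 q7 0.76
[0.52, -0.1401, 0.09, 3.227] [-1.99 -5.05 -0.94] -2.85
```

```bash
python3 -m creep '[[0,0,-0.94,0,0],[0,0,-0.94,0,0],[-0.4,-1,-0.94,-0.6,0],[-0.8,-2,-0.94,-1.2,0],[-1.2,-3,-0.94,-1.8,0]]' |tail -2; python3 -m creep '[[-0.4,-1,0,-0.5,0],[-0.4,-1.6,0,-1.05,0],[-0.4,-1.6,0,-1.05,0],[-0.4,-1.6,0,-1.05,0],[-0.4,-1.6,0,-1.05,0]]'|tail -2;  python3 g.py .52 -.1401 .06 3.227
```

```text
grip_width: 0.0387
finger_force: 54.3
grip_width: 0.0386
finger_force: 54.3
pos [ 0.5299 -0.0982  0.089 ] yaw 3.229 grip 0.0386 ff 54.3 F [-0.   0.5 -4.5] qd 0.005 q7 1.59
[0.52, -0.1401, 0.06, 3.227] [ 0.23 -0.68  0.48] 0.01
```

```bash
python3 -m creep '[[0.23,-0.68,0,0,0],[0.23,-0.68,0.3,0,0],[0.23,-0.68,0.48,0,0],[0.23,-0.68,0.7,0,0],[0.23,-0.68,0.7,0,0]]' |tail -1; python3 g.py .52 -.1401 .0285 3.227
```

```text
finger_force: 54.2
pos [ 0.5194 -0.1404  0.0462] yaw 3.228 grip 0.0392 ff 54.2 F [ 0.3  0.8 -3.4] qd 0.024 q7 1.64
[0.52, -0.1401, 0.0285, 3.227] [-0.01  0.    0.3 ] 0.01
```

```bash
python3 -m creep '[[0,0,0.15,0,0],[0,0,0.28,0,0],[0,0,0.28,0,0],[0,0,0.28,0,0]]' |tail -3; python3 g.py; python3 -m creep '[[0,0,0,0,0.75],[0,0,0,0,1],[0,0,0,0,1],[0,0,-0.5,0,1],[0,0,-1.2,0,1]]' |tail -1; python3 -m creep '[[0,0.5,-0.2,0,1],[0,1,-0.2,0,1]]' |tail -1;  python3 g.py .573 .1738 .12 3.004
```

```text
force: [0.5, 0.1, -4.0]
grip_width: 0.0391
finger_force: 54.3
pos [ 0.5197 -0.1413  0.0303] yaw 3.227 grip 0.0391 ff 54.3 F [ 0.5  0.1 -4. ] qd 0.003 q7 1.64
finger_force: 0.0
finger_force: 0.0
pos [ 0.5151 -0.0811  0.1157] yaw 3.226 grip 0.0853 ff 0.0 F [ 0.2  1.1 -0.7] qd 0.46 q7 1.56
[0.573, 0.1738, 0.12, 3.004] [-1.32  4.15 -0.07] 1.59
```

```bash
python3 -m creep '[[-0.3,1,-0.1,0.5,1],[-0.6,2,-0.1,1,1],[-1,3,-0.1,1.59,1],[-1.3,3.9,-0.1,1.59,1],[-1.3,3.9,-0.1,1.59,1]]' |tail -1; python3 -m creep '[[0,0,0,0,1],[0,0,0,0,1]]' |tail -1; python3 - <<'E'
from h import *
s=status.observe(); c=cam('wrist',s); im=grab_frame('wrist'); cv2.imwrite('pics/w3.png',im)
for n in('piston','bush'): print(n,[(round(d['p'],2),px(d['extent']).round()) for d in search_frame('wrist',n)[:2]])
E
python3 g.py .573 .1738 .12 3.004
```

```text
finger_force: 0.0
finger_force: 0.0
piston [(0.65, array([320., 170., 383., 250.]))]
bush [(0.61, array([312., 259., 374., 350.]))]
pos [0.5724 0.1573 0.1206] yaw 3.004 grip 0.0854 ff 0.0 F [-0.1  0.  -0.3] qd 0.005 q7 0.98
[0.573, 0.1738, 0.12, 3.004] [0.03 0.27 0.01] -0.0
```

View pics/w3.png

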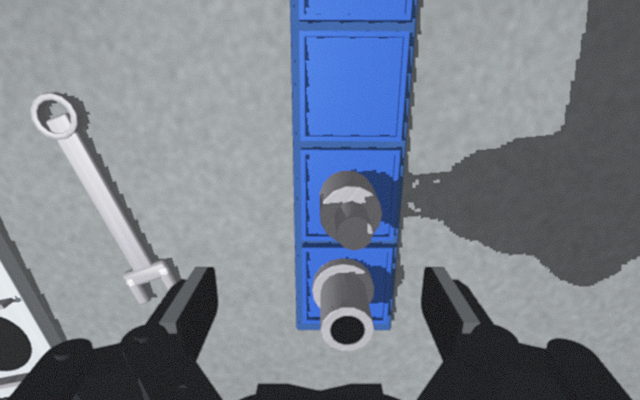

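Piston stem top is at about (354,231) and bush bore at about (347,329), both standing undisturbed in their trays.

```bash
python3 - <<'E'
from h import *
c=cam('wrist'); print(back(c,[(354,231)],.08),back(c,[(347,329)],.068))
E
python3 g.py .573 .1738 .12 3.004
```

```text
[[0.57147658 0.1759817  0.08      ]] [[0.64363426 0.16485631 0.068     ]]
pos [0.5724 0.1573 0.1206] yaw 3.004 grip 0.0854 ff 0.0 F [-0.1  0.  -0.3] qd 0.005 q7 0.98
[0.573, 0.1738, 0.12, 3.004] [0.03 0.27 0.01] -0.0
```

```bash
python3 -m creep '[[0.03,0.29,0,0,1],[0.03,0.29,0.4,0,1],[0.03,0.29,0.9,0,1],[0.03,0.29,1.42,0,1],[0.03,0.29,1.42,0,1]]' |tail -1; python3 g.py .572 .175 .034 3.004; python3 -m creep '[[0,0,0,0,1],[0,0,0,0,0],[0,0,0,0,0],[0,0,0,0,0],[0,0,0,0,0]]' |tail -3;python3 -m creep '[[0,0,0,0,0],[0,0,0,0,0],[0,0,0,0,0]]' |tail -3; python3 g.py .5916 -.1339 .1 3.227
```

```text
finger_force: 0.0
pos [0.5716 0.1763 0.0335] yaw 3.006 grip 0.0856 ff 0.0 F [-0.7  0.   0.1] qd 0.052 q7 0.94
[0.572, 0.175, 0.034, 3.004] [-0.01 -0.02 -0.01] 0.01
force: [-2.7, -0.9, 10.7]
grip_width: 0.0367
finger_force: 48.9
force: [-2.8, -1.1, 10.8]
grip_width: 0.0368
finger_force: 48.9
pos [0.5732 0.1758 0.036 ] yaw 3.005 grip 0.0368 ff 48.9 F [-2.8 -1.1 10.8] qd 0.001 q7 0.94
[0.5916, -0.1339, 0.1, 3.227] [-1.01 -5.07 -1.07] -1.59
```

```bash
python3 -m creep '[[0,0,-0.95,0,0],[0,0,-0.95,0,0],[-0.2,-1,-0.95,-0.5,0],[-0.4,-2,-0.95,-1,0],[-0.6,-3,-0.95,-1.59,0]]' |tail -2; python3 -m creep '[[-0.2,-1,0,0,0],[-0.2,-1.8,0,0,0],[-0.2,-1.8,0,0,0],[-0.2,-1.8,0,0,0]]'|tail -2;  python3 g.py .5916 -.1339 .05 3.227
```

```text
grip_width: 0.0367
finger_force: 52.5
grip_width: 0.0365
finger_force: 52.5
pos [ 0.6048 -0.1135  0.0915] yaw 3.227 grip 0.0365 ff 52.5 F [ 0.   1.2 -3.3] qd 0.026 q7 1.6
[0.5916, -0.1339, 0.05, 3.227] [ 0.25 -0.32  0.69] 0.0
```

```bash
python3 -m creep '[[0.25,-0.32,0,0,0],[0.25,-0.32,0.3,0,0],[0.25,-0.32,0.65,0,0],[0.25,-0.32,0.65,0,0],[0.25,-0.32,0.65,0,0]]' |tail -1; python3 g.py .5916 -.1339 .032 3.227
```

```text
finger_force: 52.4
pos [ 0.5923 -0.1335  0.0535] yaw 3.228 grip 0.0365 ff 52.4 F [-0.2 -0.9 -3.9] qd 0.014 q7 1.62
[0.5916, -0.1339, 0.032, 3.227] [ 0.01 -0.    0.36] 0.01
```

```bash
python3 -m creep '[[0,0,0.15,0,0],[0,0,0.28,0,0],[0,0,0.34,0,0],[0,0,0.34,0,0],[0,0,0.34,0,0]]' |tail -3; python3 g.py; python3 -m creep '[[0,0,0,0,0.75],[0,0,0,0,1],[0,0,0,0,1],[0,0,-0.5,0,1],[0,0,-1.2,0,1]]' |tail -1; python3 -m creep '[[0,0,-0.2,0,1],[0,0.6,-0.2,0,1]]' |tail -1;  python3 g.py .6435 .1635 .12 3.004
```

```text
force: [-0.3, -0.1, -3.5]
grip_width: 0.0361
finger_force: 52.9
pos [ 0.592  -0.1345  0.0329] yaw 3.227 grip 0.0361 ff 52.9 F [-0.3 -0.1 -3.5] qd 0.002 q7 1.61
finger_force: 0.0
finger_force: 0.0
pos [ 0.5893 -0.1009  0.1178] yaw 3.223 grip 0.0855 ff 0.0 F [ 0.5  0.7 -0.5] qd 0.509 q7 1.58
[0.6435, 0.1635, 0.12, 3.004] [-1.26  4.32 -0.04] 1.57
```

```bash
python3 -m creep '[[-0.3,1,0,0.5,1],[-0.6,2,0,1,1],[-1,3,0,1.57,1],[-1.25,4,0,1.57,1],[-1.25,4,0,1.57,1]]' |tail -1; python3 -m creep '[[0,0,0,0,1],[0,0,0,0,1]]' |tail -1; python3 g.py .6435 .1638 .041 3.004
```

```text
finger_force: 0.0
finger_force: 0.0
pos [0.6431 0.1454 0.1167] yaw 3.006 grip 0.0857 ff 0.0 F [-0.2  0.4  0.4] qd 0.004 q7 1.04
[0.6435, 0.1638, 0.041, 3.004] [0.04 0.31 1.26] 0.02
```

```bash
python3 -m creep '[[0.04,0.31,0,0,1],[0.04,0.31,0.4,0,1],[0.04,0.31,0.9,0,1],[0.04,0.31,1.25,0,1],[0.04,0.31,1.25,0,1]]' |tail -1; python3 g.py; python3 -m creep '[[0,0,0,0,1],[0,0,0,0,0],[0,0,0,0,0],[0,0,0,0,0],[0,0,0,0,0]]' |tail -3;python3 -m creep '[[0,0,0,0,0],[0,0,0,0,0],[0,0,0,0,0]]' |tail -3; python3 g.py .6636 -.1278 .1 3.227
```

```text
finger_force: 0.0
pos [0.6424 0.1657 0.0405] yaw 3.008 grip 0.0854 ff 0.0 F [0.6 1.  0.9] qd 0.037 q7 1.0
force: [-2.4, -0.0, 7.1]
grip_width: 0.0329
finger_force: 49.2
force: [-2.3, -1.6, 6.8]
grip_width: 0.033
finger_force: 49.2
pos [0.6434 0.1657 0.0424] yaw 3.008 grip 0.033 ff 49.2 F [-2.3 -1.6  6.8] qd 0.002 q7 1.0
[0.6636, -0.1278, 0.1, 3.227] [-0.99 -4.8  -0.96] -1.57
```

```bash
python3 -m creep '[[0,0,-0.95,0,0],[0,0,-0.95,0,0],[-0.2,-1,-0.95,-0.5,0],[-0.4,-2,-0.95,-1,0],[-0.6,-3,-0.95,-1.57,0]]' |tail -2; python3 -m creep '[[-0.2,-1,0,0,0],[-0.2,-1.5,0,0,0],[-0.2,-1.5,0,0,0],[-0.2,-1.5,0,0,0]]'|tail -2;  python3 g.py .6636 -.1278 .058 3.227
```

```text
grip_width: 0.0324
finger_force: 51.5
grip_width: 0.0327
finger_force: 51.5
pos [ 0.6741 -0.1053  0.0981] yaw 3.228 grip 0.0327 ff 51.5 F [-0.3 -0.3 -4.1] qd 0.016 q7 1.59
[0.6636, -0.1278, 0.058, 3.227] [ 0.21 -0.36  0.67] 0.0
```

```bash
python3 -m creep '[[0.21,-0.36,0,0,0],[0.21,-0.36,0.3,0,0],[0.21,-0.36,0.65,0,0],[0.21,-0.36,0.65,0,0],[0.21,-0.36,0.65,0,0]]' |tail -1; python3 g.py .6636 -.1278 .039 3.227
```

```text
finger_force: 51.4
pos [ 0.664  -0.1282  0.0598] yaw 3.228 grip 0.0331 ff 51.4 F [ 0.2  0.4 -3.4] qd 0.012 q7 1.61
[0.6636, -0.1278, 0.039, 3.227] [0.01 0.01 0.35] 0.01
```

```bash
python3 -m creep '[[0,0,0.15,0,0],[0,0,0.28,0,0],[0,0,0.34,0,0],[0,0,0.34,0,0],[0,0,0.34,0,0]]' |tail -3; python3 g.py; python3 -m creep '[[0,0,0,0,0.75],[0,0,0,0,1],[0,0,0,0,1],[0,0,-0.5,0,1],[0,0,-1.2,0,1]]' |tail -1; python3 -m creep '[[0,0,-1,0,1],[0,1,-1.5,0,1],[0,2,-1.5,0,1],[0,3,-1.5,0,1],[0,3,-1.5,0,1]]' |tail -1; python3 - <<'E'
from h import *
im=grab_frame('top'); cv2.imwrite('pics/top1.png',cv2.resize(im[80:290,180:460],(800,600))); c=cam('top')
o=np.array([.5559,-.137]); a=.0854; R=np.array([[np.cos(a),np.sin(a)],[-np.sin(a),np.cos(a)]])
for n,z in dict(collar=.044,block=.042,piston=.076,bush=.064).items():
    for d in silhouettes('top',n)[:1]:
        ys,xs=np.nonzero(d['mask']); print(n,round(d['p'],2),px(d['extent']).round(),(R@(back(c,[[xs.mean(),ys.mean()]],z*.6+.004)[0][:2]-o)).round(4))
cv2.imwrite('pics/scene1.png',grab_frame('scene')[150:350,150:420])
E
```

```text
force: [0.0, 0.6, -4.0]
grip_width: 0.0327
finger_force: 51.7
pos [ 0.6639 -0.1287  0.0396] yaw 3.227 grip 0.0327 ff 51.7 F [ 0.   0.6 -4. ] qd 0.001 q7 1.61
finger_force: 0.0
finger_force: 0.0
collar 0.75 [380. 222. 404. 241.] [-0.1081 -0.0054]
block 0.7 [376. 185. 396. 207.] [-0.0366 -0.0045]
piston 0.53 [375. 152. 393. 174.] [ 0.0342 -0.0003]
bush 0.61 [368. 117. 389. 139.] [ 0.1051 -0.    ]
```

View pics/top1.png

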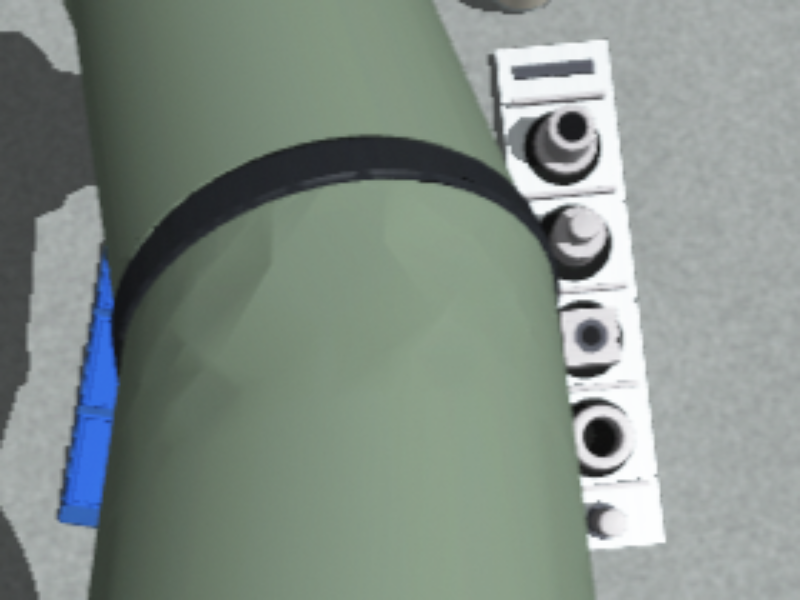

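View pics/scene1.png

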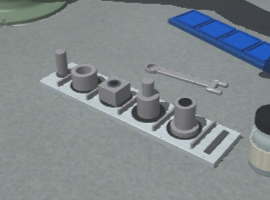

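Both pictures show all four parts upright and centred on their seats, in the order post, collar, block, piston, bush. The gripper is clear.

```bash
python3 -m creep '[[0,0,0,0,1],[0,0,0,0,1],[0,0,0,0,1]]'; python3 -c "
from workcell import bot; print(bot.job_done())"
```

```text
clock: 25.95
position: [0.6485, 0.0505, 0.2014]
tool_rot: [3.142, -0.0, -3.056]
force: [0.7, 1.3, -0.1]
grip_width: 0.0857
finger_force: 0.0
the job is handed in; nothing more can be done
None
```

I handed the job in at 25.95 s: collar, block, piston and bush stand upright on the rack seats in that order from the post, all released, and the last camera check put each within about 6 mm of its seat centre; no verdict came back.

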